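Strip down a stacked drive unit onto its parts pads

ROBOT

A 6-joint arm with a two-finger parallel gripper is mounted at the origin on the work surface. World frame = base frame: x ahead of the robot, y to its left, z up, the work surface at z = 0. Lengths are in mm, angles in degrees, forces in N, time in s.
With the tool pointing down it reaches from about 300 to 950 mm from the base axis. Payload 3.1 kg.
Tool frame: the origin (TCP) lies midway between the tips of the shut fingers; the grasp point (between the pads) lies 19 mm behind it; z points along the fingers, y is the line along which they close (so a half turn about z gives the same grasp; the last joint's range is limited). The gripper opens to 85 mm and grips with 20 to 120 N. Pads are 22 mm wide; open, the fingers measure 114 mm over their backs; the gripper's body (76 mm by 85 mm) begins 54 mm behind the grasp point. The pads swing forward as they close: fully open they stand 13 mm farther back than shut.
Start: joints at [63.73, 17.653, 93.61, -0, 68.738, -3.994], TCP at [236.95, 578.348, 231.272] pointing down, gripper open.
Joint ranges: [-175.34, 175.34], [-45.06, 112.39], [2.9, 150.54], [-68.45, 248.45], [3.09, 151.38], [-168.51, 168.51]. Speed limits (degrees/s): [159.86, 159.86, 180, 180, 180, 180].

INTERFACE

Orientations are given as [roll, pitch, yaw] about the fixed x, y, z axes, in that order (R = Rz(yaw) Ry(pitch) Rx(roll)).
In Python, from station import sense, snapshot, get_calibration, finish_job gives the robot as it stands.
- The arm moves only by the tool jog_arm, never from a script. Its argument "plan" is a list of rows, each an object with "rot": the turn, a rotation vector about the world's x, y, z in rad, a list of three; "xyz": the shift along the world's x, y, z in m, a list of three; "gripper": the closure in counts, from 0 (fully open) to 255 (shut). In form: [{"rot": [wx, wy, wz], "xyz": [tx, ty, tz], "gripper": gripper}, ...]. A call has 1 to 8 rows; each row is the pose to reach, as a shift and turn from the pose commanded when the call began; what a row does not reach only later rows make up. A row lasts 1/8 s, in which the tool goes at most 62.5 mm and 10.7 degrees, less where a joint would pass 70% of its speed; a pose out of reach is approached as far as the arm can. A call with a gripper value outside its range is refused whole. The fingers move at their own pace and stop on an object; "force" is the grip in N (left out, the last holds). Time passes only in rows, so rows that repeat a pose let the fingers close. It gives the time, the measured TCP pose, the force, the opening and the grip force at its end, in the units of the state.
- sense(): the state, without advancing time (a new reading comes with each control period).
- snapshot(name): name is "side" or "top" or "wrist"; returns the picture (480x640x3 uint8, red, green, blue); there is no depth.
- get_calibration(name): a dict with "fov_y" (degrees; the focal length in pixels is half the picture's height over the tangent of half this angle, whatever the lens; pixels are square), "cx", "cy" (the principal point, pixels), "R" (3x3) and "t" (3): a world point X has camera coordinates R X + t. Camera axes: x right, y down, z forward; pixel columns grow to the right and rows downward; lengths in mm; the calibration is good to about 2 mm. A picture is of the moment at which its call begins: read the wrist's pose just before it. get_calibration takes no time and is no camera call; for the wrist camera it gives the pose at the moment of the call.
- finish_job(): hands the job in; it is judged then, once.
The state is a dict: "t": time; "joint_pos": joint angles; "joint_velocities": joint speeds; "tau": joint torques, N m; "position": TCP position; "tool_rot": TCP orientation; "contact_force": force on the tool from outside, world axes, zero at the start; "torque": the same for the moment, N m; "grip_width": finger opening in mm; "gripper_force": force on a finger pad.
Only numpy, scipy, OpenCV 4.12 (cv2) and the standard library are available. Lean on these libraries where they do the work, as an engineer would, in place of code of your own. Each camera call takes 0.05 s, during which the arm holds its last target. There are 200 camera calls.

TASK

Take the stacked drive unit apart from the top down, one part at a time, and set each part upright on the parts pad of its own colour, centred in the white outline there: first the red end cap, then the yellow-and-black motor (square to its outline), then the green gearbox, and last the blue base plate (lengthwise along its outline). Do not drop any part, and leave the torch and the screw cup where they are.

Things in the scene. Friction and masses are not known exactly. Their poses are not given: they have to be found in the camera images.
- cap_mid (a point): red end cap, an upright cylinder 26 mm in diameter and 24 mm high with a black dot on top; top of the stack, standing loose on the motor. The point is its centre, 12 mm above its underside; z up along its axis.
- motor_mid (a point): motor, an upright square block 40 x 40 mm and 40 mm high, yellow top and bottom with a black band round the middle; stands loose on the gearbox, under the cap. The point is its centre, 20 mm above its underside; x and y are square to its sides, z up.
- gearbox_mid (a point): green gearbox, an upright cylinder 62 mm in diameter and 34 mm high with two thin dark rings; stands loose on the base plate, under the motor. The point is its centre, 17 mm above its underside; z up along its axis.
- plate_mid (a point): blue base plate, a block 120 mm long (its x), 56 mm wide (its y) and 22 mm thick (z up), four dark holes at its ends; bottom of the stack, lying loose on a fixed dark steel stand 120 x 40 mm and 25 mm high that is narrower than the plate and lies along it. The point is its centre, 11 mm above its underside. It starts in the stack with its underside 25 mm above the bench.
- cap_pad_top (a point): fixed red parts pad lying flat on the bench, 90 x 90 mm and 6 mm thick, with a white outline of its part in the middle (a circle 31 mm across). The point is the centre of its top face, 6 mm above the bench; its x and y axes run along the sides (x the first size), z up.
- motor_pad_top (a point): fixed yellow parts pad lying flat on the bench, 100 x 100 mm and 6 mm thick, with a white outline of its part in the middle (a 46 mm square, parallel to the sides). The point is the centre of its top face, 6 mm above the bench; its x and y axes run along the sides (x the first size), z up.
- gearbox_pad_top (a point): fixed green parts pad lying flat on the bench, 110 x 110 mm and 6 mm thick, with a white outline of its part in the middle (a circle 68 mm across). The point is the centre of its top face, 6 mm above the bench; its x and y axes run along the sides (x the first size), z up.
- plate_pad_top (a point): fixed blue parts pad lying flat on the bench, 150 x 90 mm and 6 mm thick, with a white outline of its part in the middle (a 126 x 62 mm rectangle along x). The point is the centre of its top face, 6 mm above the bench; its x and y axes run along the sides (x the first size), z up.
- torch_mid (a point): black pocket torch with a blue band lying on the bench at the far middle, 130 mm long, up to 30 mm wide and high; a bystander, leave it. The point is about the middle of its length, 12 mm up; x along it.
- screw_cup_mid (a point): small round steel screw cup, 56 mm across and 35 mm high, standing near the robot; a bystander, leave it. The point is on its axis half-way up.
Mind the look-alikes: they are no part of the job. What is shaped like the part that bears motor_mid but turquoise is not meant.

How it is judged:
By the outcome, as a careful person would: the job done as asked, in the order asked, and still so for the second after the job is handed in, with the robot touching nothing.
It also fails if it takes over 120 s, if anything falls off the work surface, if the arm or the gripper's body presses on something with over 40 N, if the wrist force passes 120 N, or if a joint passes its speed limit or range.

## Working session

There is one attempt and no reset: what is moved stays moved. The work goes in short steps, Python scripts to look and compute and a tool call to move; the robot and the scene stay as the last step left them, time stands still between calls to the robot, and variables do not carry over. Pictures are saved under pics/ and viewed, at most 17 in all, crops included, and the job is handed in when it is done.

Besides the shell and the picture viewer there is one more tool, called as name([rows], argument=value, ...), one row to a line, values as JSON. jog_arm: Moves the arm, as the interface text tells. Its arguments: {"type":"object","properties":{"plan":{"type":"array","items":{"type":"object","properties":{"rot":{"type":"array","items":{"type":"number"}},"xyz":{"type":"array","items":{"type":"number"}},"gripper":{"type":"number"}}}},"force":{"type":"number"}},"required":["plan"]}

```bash
mkdir -p pics; cat > h.py <<'E'
import numpy as np,cv2
from station import sense,snapshot,get_calibration,finish_job
def snap(n,f):
    c=get_calibration(n); im=snapshot(n); cv2.imwrite('pics/'+f,cv2.cvtColor(im,cv2.COLOR_RGB2BGR)); return im,c
def ray(c,u,v):
    f=240/np.tan(np.radians(c['fov_y'])/2); R=np.array(c['R']);t=np.array(c['t'])
    return -R.T@t, R.T@np.array([(u-c['cx'])/f,(v-c['cy'])/f,1])
def onz(c,u,v,z):
    o,d=ray(c,u,v); return o+d*(z-o[2])/d[2]
def proj(c,X):
    f=240/np.tan(np.radians(c['fov_y'])/2); p=np.array(c['R'])@np.array(X)+np.array(c['t'])
    return p[0]/p[2]*f+c['cx'],p[1]/p[2]*f+c['cy']
E
python3 - <<'E'
from h import *
for n in('top','side'):
    im,c=snap(n,n+'0.png'); print(n,c)
print(sense())
E
```

```text
top {'fov_y': 49.77959154608005, 'cx': 321.07690912029267, 'cy': 242.29268504293321, 'R': array([[-6.98246427e-04, -9.99882381e-01,  1.53211059e-02],
       [-9.97152450e-01, -4.59171993e-04, -7.54107522e-02],
       [ 7.54089175e-02, -1.53301336e-02, -9.97034845e-01]]), 't': array([-1.01707482e+00,  5.71142899e+02,  1.18379879e+03])}
side {'fov_y': 46.609365262362026, 'cx': 318.7140894594844, 'cy': 238.0438024179129, 'R': array([[ 0.99773987, -0.06705242, -0.00437281],
       [-0.04625301, -0.63812429, -0.76854281],
       [ 0.04874226,  0.76700806, -0.63978342]]), 't': array([-533.43289258,   97.09795485, 1276.74681587])}
{'t': 0.1, 'joint_pos': array([ 6.37307453e+01,  1.77005308e+01,  9.36816289e+01, -1.26656520e-03,
        6.87374365e+01, -3.99300180e+00]), 'joint_velocities': array([-0.02328932, -0.1395925 , -0.20372749,  0.0088691 ,  0.03305861,
       -0.00664061]), 'tau': array([ 2.49288496e-04, -4.16409874e+01, -2.77645969e+01, -1.28939455e-04,
        4.02455029e-03, -2.50200748e-05]), 'position': array([236.6177292 , 577.67738812, 230.15585317]), 'tool_rot': array([-1.79880612e+02, -7.15150769e-03,  1.57724200e+02]), 'contact_force': array([-0.0063841 , -0.16155537,  0.15898405]), 'torque': array([0.0686807 , 0.0223999 , 0.03271172]), 'gripper_force': 0.0, 'grip_width': 85.58325755847032}
```

View pics/top0.png

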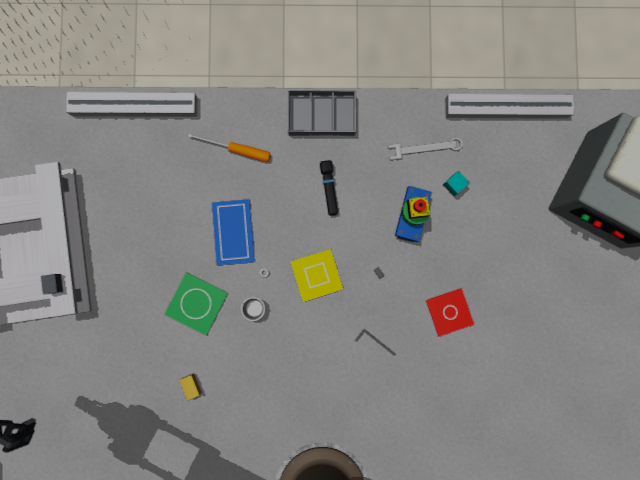

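View pics/side0.png

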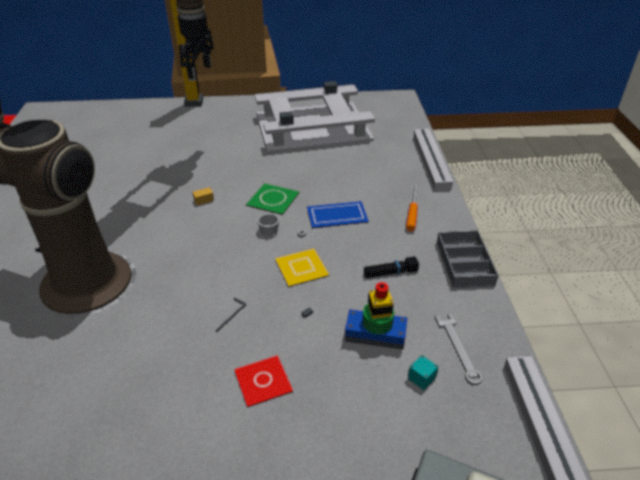

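The top view shows the stack at about (415,213) with its cap at (421,206). The pads are red (450,312), yellow (317,275), green (196,303) and blue (233,232). Possible mix-ups:
- **Motor:** turquoise block (457,183), small amber block (190,387), yellow pad.
- **Cap:** red pad, red buttons (617,235).
- **Plate:** blue pad (233,232), torch band (329,181).
- **Gearbox:** green pad (196,303), green button (586,217).

I choose the stack at (415,213).

```bash
cat >> h.py <<'E'
H={'red':[(0,8),(172,180)],'yellow':[(24,33)],'green':[(50,75)],'blue':[(104,118)]}
def mask(im,col,smin=140,vmin=60):
    h=cv2.cvtColor(im,cv2.COLOR_RGB2HSV); m=0
    for a,b in H[col]: m=m|cv2.inRange(h,(a,smin,vmin),(b,255,255))
    return m
def blobs(m,amin=40):
    cs,_=cv2.findContours(m,cv2.RETR_EXTERNAL,cv2.CHAIN_APPROX_NONE)
    return sorted([c for c in cs if cv2.contourArea(c)>amin],key=cv2.contourArea,reverse=True)
def rect(c,cnt,z):
    P=np.array([onz(c,u,v,z)[:2] for u,v in cnt[:,0]],np.float32); (x,y),s,a=cv2.minAreaRect(P)
    return np.round([x,y,s[0],s[1],a],1)
E
python3 - <<'E'
from h import *
im=cv2.cvtColor(cv2.imread('pics/top0.png'),cv2.COLOR_BGR2RGB); c=get_calibration('top')
for k in H:
    for b in blobs(mask(im,k)):
        (u,v),r=cv2.minEnclosingCircle(b)
        if u>540: continue
        print(k,int(u),int(v),*[(z,rect(c,b,z).tolist()) for z in ((6,47) if k=='blue' else (6,145) if k=='red' else (6,121) if k=='yellow' else (6,81))])
cv2.imwrite('pics/crop.png',cv2.resize(cv2.imread('pics/top0.png')[160:260,380:480],None,fx=5,fy=5,interpolation=2))
print(get_calibration('wrist'))
E
```

```text
red 449 312 (6, [408.9, -302.6, 89.6, 89.0, 18.3]) (145, [417.0, -266.1, 79.3, 78.9, 18.3])
red 419 205 (6, [661.5, -235.7, 24.0, 26.5, 0.1]) (145, [640.8, -206.8, 21.3, 23.4, 0.1])
yellow 316 275 (6, [495.4, 9.6, 99.1, 99.0, 17.4]) (121, [494.0, 10.4, 89.8, 89.6, 17.4])
yellow 419 207 (6, [657.2, -234.1, 43.6, 45.4, 5.4]) (121, [640.5, -210.4, 39.5, 41.1, 5.4])
yellow 190 386 (6, [238.1, 301.0, 47.7, 21.5, 23.0]) (121, [261.0, 274.2, 43.2, 19.5, 23.0])
green 195 303 (6, [429.4, 290.6, 108.5, 107.1, 63.6]) (81, [432.5, 273.8, 101.8, 100.5, 63.6])
green 415 210 (6, [636.8, -219.7, 63.1, 36.0, 57.2]) (81, [627.1, -205.1, 59.2, 33.8, 57.2])
blue 232 231 (6, [597.4, 206.6, 148.4, 88.6, 5.3]) (47, [593.5, 200.2, 143.4, 85.6, 5.3])
blue 408 227 (6, [605.9, -210.0, 58.9, 49.0, 74.0]) (47, [601.6, -202.4, 56.9, 47.3, 74.0])
blue 417 197 (6, [681.8, -230.5, 58.5, 41.0, 75.9]) (47, [675.0, -222.2, 56.5, 39.6, 75.9])
{'fov_y': 58.75674729303019, 'cx': 320.1214200138453, 'cy': 236.61713068256483, 'R': array([[ 0.37931572,  0.92526129, -0.00333584],
       [ 0.88734878, -0.36274704,  0.28465194],
       [ 0.26216735, -0.11093302, -0.95862513]]), 't': array([-622.93474077,  -37.38162238,  379.7263246 ])}
```

View pics/crop.png

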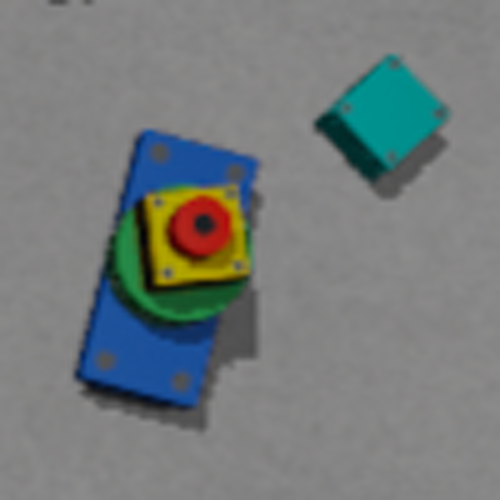

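The crop confirms it: black-dotted red cap on the yellow motor, on the green gearbox, on the blue plate, with the turquoise block apart at upper right. Moving above the stack.

jog_arm([
  {"xyz": [0.023,-0.05,0.01],"rot": [0,0,-0.15],"gripper": 0},
  {"xyz": [0.046,-0.1,0.02],"rot": [0,0,-0.3],"gripper": 0},
  {"xyz": [0.07,-0.15,0.03],"rot": [0,0,-0.45],"gripper": 0},
  {"xyz": [0.093,-0.2,0.04],"rot": [0,0,-0.6],"gripper": 0},
  {"xyz": [0.116,-0.25,0.05],"rot": [0,0,-0.75],"gripper": 0},
  {"xyz": [0.14,-0.3,0.06],"rot": [0,0,-0.9],"gripper": 0},
  {"xyz": [0.163,-0.35,0.07],"rot": [0,0,-1.05],"gripper": 0},
  {"xyz": [0.186,-0.4,0.07],"rot": [0,0,-1.088],"gripper": 0},
])

```text
t: 1.1
position: [423.8, 176.8, 302.1]
tool_rot: [179.9, -0.0, 95.3]
contact_force: [0.8, 0.4, 0.2]
grip_width: 85.5
gripper_force: 0.0
```

jog_arm([
  {"xyz": [0.023,-0.05,0],"rot": [0,0,0],"gripper": 0},
  {"xyz": [0.046,-0.1,0],"rot": [0,0,0],"gripper": 0},
  {"xyz": [0.07,-0.15,0],"rot": [0,0,0],"gripper": 0},
  {"xyz": [0.093,-0.2,0],"rot": [0,0,0],"gripper": 0},
  {"xyz": [0.116,-0.25,0],"rot": [0,0,0],"gripper": 0},
  {"xyz": [0.14,-0.3,0],"rot": [0,0,0],"gripper": 0},
  {"xyz": [0.163,-0.35,0],"rot": [0,0,0],"gripper": 0},
  {"xyz": [0.177,-0.378,0],"rot": [0,0,0],"gripper": 0},
])

```text
t: 2.1
position: [600.2, -202.3, 300.3]
tool_rot: [-179.9, -0.0, 95.3]
contact_force: [-0.5, 0.2, 0.2]
grip_width: 85.2
gripper_force: 0.0
```

jog_arm([
  {"xyz": [0,0,0],"rot": [0,0,0],"gripper": 0},
  {"xyz": [0,0,0],"rot": [0,0,0],"gripper": 0},
])

```text
t: 2.35
position: [599.3, -199.0, 300.5]
tool_rot: [-179.9, -0.1, 95.4]
contact_force: [0.2, -0.0, -0.4]
grip_width: 85.3
gripper_force: 0.0
```

```bash
python3 - <<'E'
from h import *
s=sense(); print(s['t'],s['position'],s['tool_rot'],s['joint_pos'])
im,c=snap('wrist','w1.png'); print('cam',ray(c,320,240)); print(proj(c,[638,-207,145]))
E
```

```text
2.35 [ 599.30082077 -198.9782679   300.49624076] [-1.79911236e+02 -8.15020701e-02  9.53821267e+01] [-2.23326688e+01  1.54124395e+01  8.83928570e+01  3.17724596e-02
  7.63111902e+01 -2.77224089e+01]
cam (array([ 592.74555424, -127.62786964,  443.01564369]), array([ 0.02580738, -0.29040754, -0.95658794]))
(np.float64(372.49036400393635), np.float64(230.03721328678333))
```

View pics/w1.png

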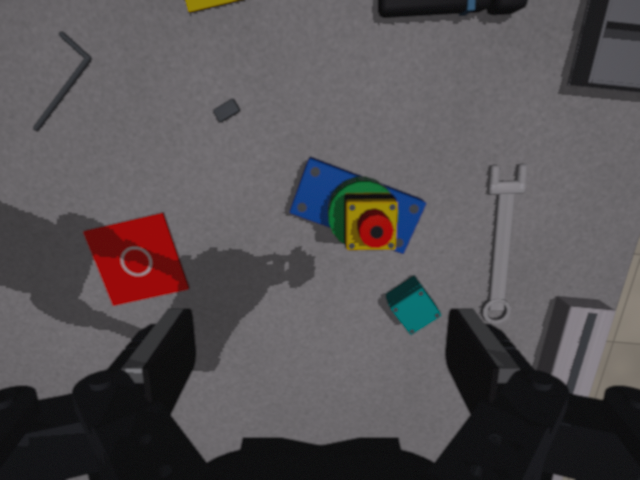

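The wrist view shows the stack with the cap at about (376,230), the red pad with its circle at (136,262), and the turquoise block at (413,304). Next I measure everything from here.

```bash
python3 - <<'E'
from h import *
im=cv2.cvtColor(cv2.imread('pics/w1.png'),cv2.COLOR_BGR2RGB); c=get_calibration('wrist')
for k,z in (('red',145),('red',6),('yellow',121),('green',81),('blue',47)):
    for b in blobs(mask(im,k,120,50)):
        (u,v),r=cv2.minEnclosingCircle(b); print(k,z,int(u),int(v),rect(c,b,z).tolist())
h=cv2.cvtColor(im,cv2.COLOR_RGB2HSV)
w=cv2.inRange(h,(0,0,80),(180,90,255))[240:285,110:165]
for b in blobs(w,30): b=b+np.array([110,240]); print('circ',rect(c,b.astype(np.int32),6))
d=cv2.inRange(im,(0,0,0),(60,60,60))[215:245,360:390]
for b in blobs(d,10): b=b+np.array([360,215]); print('dot',rect(c,b.astype(np.int32),145))
# plate holes
for u,v in((315,172),(302,207),(414,209),(400,243)): print(onz(c,u,v,47))
E
```

```text
red 145 135 260 [466.9, -246.6, 62.0, 61.5, 18.5]
red 145 375 227 [639.3, -205.3, 23.6, 28.1, 33.4]
red 6 135 260 [408.4, -302.2, 90.9, 90.1, 18.5]
red 6 375 227 [661.0, -241.7, 34.6, 41.2, 33.4]
yellow 121 371 223 [640.8, -209.4, 38.8, 38.7, 6.4]
yellow 121 209 0 [511.4, -66.4, 33.2, 6.7, 5.4]
green 81 361 212 [626.2, -203.3, 60.4, 33.1, 55.9]
blue 47 323 193 [601.3, -202.1, 56.5, 48.1, 74.6]
blue 47 395 219 [686.1, -217.2, 33.9, 66.8, 16.7]
blue 47 470 4 [709.8, -31.4, 6.7, 8.0, 11.0]
circ [ 407.6 -303.    33.2   32.3    5.4]
dot [ 640.9 -207.9    7.3    7.6    7.3]
dot [ 629.3 -198.2    6.7    2.2   56.6]
[ 592.79888362 -182.39413063   47.        ]
[ 583.51894259 -216.61358277   47.        ]
[ 689.73416217 -208.4903212    47.        ]
[ 681.46971183 -243.30790047   47.        ]
```

jog_arm([
  {"xyz": [0.041,-0.008,-0.03],"rot": [0,0,0],"gripper": 0},
  {"xyz": [0.041,-0.008,-0.08],"rot": [0,0,0],"gripper": 0},
  {"xyz": [0.041,-0.008,-0.12],"rot": [0,0,0],"gripper": 0},
  {"xyz": [0.041,-0.008,-0.15],"rot": [0,0,0],"gripper": 0},
  {"xyz": [0.041,-0.008,-0.17],"rot": [0,0,0],"gripper": 0},
  {"xyz": [0.041,-0.008,-0.175],"rot": [0,0,0],"gripper": 0},
  {"xyz": [0.041,-0.008,-0.175],"rot": [0,0,0],"gripper": 0},
  {"xyz": [0.041,-0.008,-0.175],"rot": [0,0,0],"gripper": 100},
], force=40)

```text
t: 3.4
position: [642.2, -208.1, 128.2]
tool_rot: [179.8, 0.1, 95.4]
contact_force: [-0.6, -0.3, -0.2]
grip_width: 69.7
gripper_force: 0.0
```

```bash
python3 - <<'E'
from h import *
print(sense()['position'],sense()['grip_width'])
im,c=snap('wrist','w2.png')
print(proj(c,[641,-208,145]))
E
```

```text
[ 642.21996008 -208.08282311  128.24555228] 69.66038314854879
(np.float64(316.78095442911876), np.float64(336.01479598142134))
```

View pics/w2.png

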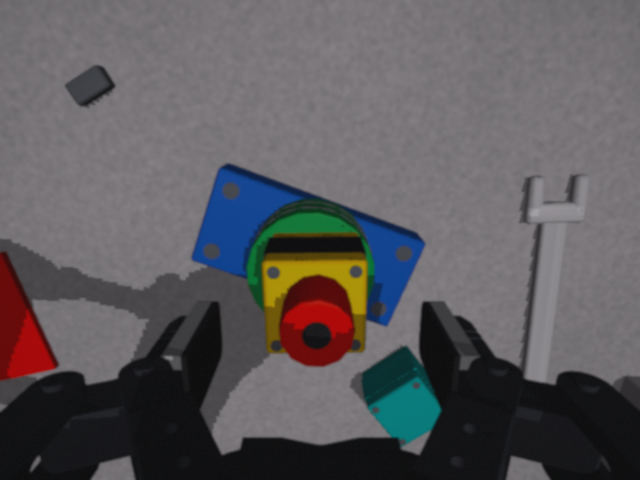

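The cap sits between the fingers with its dot at (317,336), exactly as predicted. Closing and lifting.

jog_arm([
  {"xyz": [0,0,0],"rot": [0,0,0],"gripper": 200},
  {"xyz": [0,0,0],"rot": [0,0,0],"gripper": 255},
  {"xyz": [0,0,0],"rot": [0,0,0],"gripper": 255},
  {"xyz": [0,0,0],"rot": [0,0,0],"gripper": 255},
  {"xyz": [0,0,0],"rot": [0,0,0],"gripper": 255},
  {"xyz": [0,0,0],"rot": [0,0,0],"gripper": 255},
  {"xyz": [0,0,0],"rot": [0,0,0],"gripper": 255},
], force=40)

```text
t: 4.32
position: [641.4, -207.9, 127.0]
tool_rot: [179.9, 0.0, 95.4]
contact_force: [-1.1, -1.2, 4.4]
grip_width: 24.2
gripper_force: 39.5
```

```bash
python3 -c "
from h import *
s=sense();print(s)"
```

```text
{'t': 4.325, 'joint_pos': array([-2.16557575e+01,  2.88996946e+01,  9.07122498e+01, -7.15262056e-03,
        6.03161833e+01, -2.70359953e+01]), 'joint_velocities': array([ 0.02714528, -0.05950434, -0.05300265, -0.04775393, -0.03841603,
        0.14642724]), 'tau': array([ 1.94139769e-01, -4.40422869e+01, -2.34441125e+01,  7.76697812e-02,
       -1.36881885e-01, -4.03002385e-03]), 'position': array([ 641.43711277, -207.9187975 ,  127.02473494]), 'tool_rot': array([1.79938809e+02, 3.82083818e-02, 9.53837555e+01]), 'contact_force': array([-1.12354966, -1.19983477,  4.35955891]), 'torque': array([-0.06474103,  0.08714423, -0.01428226]), 'gripper_force': 39.50995445251465, 'grip_width': 24.186413259540714}
```

jog_arm([
  {"xyz": [0,0,0.01],"rot": [0,0,0],"gripper": 255},
  {"xyz": [0,0,0.03],"rot": [0,0,0],"gripper": 255},
  {"xyz": [-0.02,-0.008,0.05],"rot": [0,0,0],"gripper": 255},
  {"xyz": [-0.06,-0.024,0.05],"rot": [0,0,0],"gripper": 255},
  {"xyz": [-0.1,-0.041,0.05],"rot": [0,0,0],"gripper": 255},
  {"xyz": [-0.14,-0.057,0.05],"rot": [0,0,0],"gripper": 255},
  {"xyz": [-0.18,-0.073,0.03],"rot": [0,0,0],"gripper": 255},
  {"xyz": [-0.213,-0.087,0],"rot": [0,0,0],"gripper": 255},
])

```text
t: 5.32
position: [427.9, -296.2, 128.1]
tool_rot: [179.8, 0.2, 95.4]
contact_force: [-0.3, -0.4, -0.3]
grip_width: 24.4
gripper_force: 39.4
```

jog_arm([
  {"xyz": [-0.015,-0.007,-0.03],"rot": [0,0,0],"gripper": 255},
  {"xyz": [-0.02,-0.008,-0.06],"rot": [0,0,0],"gripper": 255},
  {"xyz": [-0.02,-0.008,-0.08],"rot": [0,0,0],"gripper": 255},
  {"xyz": [-0.02,-0.008,-0.09],"rot": [0,0,0],"gripper": 255},
  {"xyz": [-0.02,-0.008,-0.09],"rot": [0,0,0],"gripper": 255},
  {"xyz": [-0.02,-0.008,-0.09],"rot": [0,0,0],"gripper": 255},
])

```text
t: 6.08
position: [408.9, -303.3, 37.3]
tool_rot: [179.9, 0.1, 95.4]
contact_force: [-0.3, 0.9, -0.9]
grip_width: 24.4
gripper_force: 39.4
```

```bash
python3 - <<'E'
from h import *
s=sense();print(s['position'],s['contact_force'],s['grip_width'])
im,c=snap('wrist','w3.png')
print(proj(c,[408,-302.7,6]),proj(c,[408,-302.7,6+24+25]))
E
```

```text
[ 408.89300341 -303.31080589   37.34573227] [-0.34924068  0.8888236  -0.87774152] 24.413926032402106
(np.float64(318.1624244598288), np.float64(279.0113116950763)) (np.float64(317.76567847037416), np.float64(336.0615496169581))
```

View pics/w3.png

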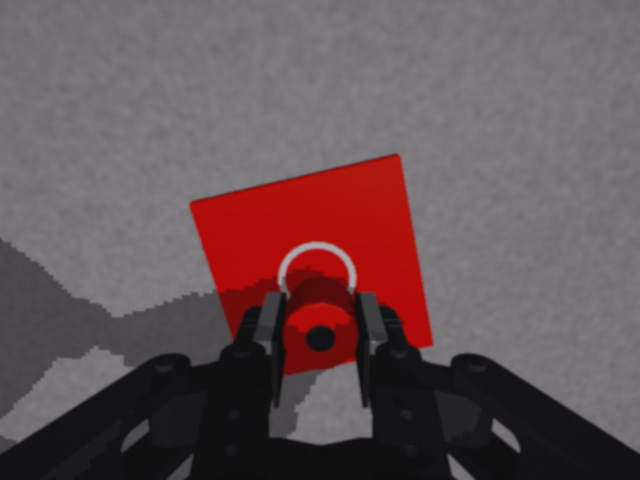

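The held cap's dot is at (320,338) and the outline centre at about (317,279), so they agree to about 1 mm. Lowering with a 1 mm correction, then releasing.

jog_arm([
  {"xyz": [-0.001,0.0005,-0.012],"rot": [0,0,0],"gripper": 255},
  {"xyz": [-0.001,0.0005,-0.02],"rot": [0,0,0],"gripper": 255},
  {"xyz": [-0.001,0.0005,-0.024],"rot": [0,0,0],"gripper": 255},
  {"xyz": [-0.001,0.0005,-0.025],"rot": [0,0,0],"gripper": 255},
  {"xyz": [-0.001,0.0005,-0.025],"rot": [0,0,0],"gripper": 255},
  {"xyz": [-0.001,0.0005,-0.025],"rot": [0,0,0],"gripper": 255},
])

```text
t: 6.88
position: [406.3, -301.6, 12.0]
tool_rot: [-179.9, -0.1, 95.4]
contact_force: [-3.7, 2.4, 9.4]
grip_width: 24.7
gripper_force: 40.5
```

jog_arm([
  {"xyz": [0.0005,-0.0005,0.0005],"rot": [0,0,0],"gripper": 150},
  {"xyz": [0.0005,-0.0005,0.0005],"rot": [0,0,0],"gripper": 80},
  {"xyz": [0.0005,-0.0005,0.0005],"rot": [0,0,0],"gripper": 80},
  {"xyz": [0.0005,-0.0005,0.0005],"rot": [0,0,0],"gripper": 80},
  {"xyz": [0,0,0.02],"rot": [0,0,0],"gripper": 80},
  {"xyz": [0,0,0.05],"rot": [0,0,0],"gripper": 0},
  {"xyz": [0,0,0.09],"rot": [0,0,0],"gripper": 0},
  {"xyz": [0,0,0.13],"rot": [0,0,0],"gripper": 0},
])

```text
t: 7.88
position: [406.6, -301.9, 142.1]
tool_rot: [-180.0, -0.0, 95.4]
contact_force: [0.1, 0.0, 1.0]
grip_width: 85.0
gripper_force: 0.0
```

jog_arm([
  {"xyz": [0.0,0,0.03],"rot": [0,0,0],"gripper": 0},
  {"xyz": [0.0,0,0.03],"rot": [0,0,0],"gripper": 0},
])

```text
t: 8.12
position: [408.8, -303.7, 174.1]
tool_rot: [179.7, 0.3, 95.4]
contact_force: [-0.7, 0.4, 0.1]
grip_width: 85.5
gripper_force: 0.0
```

```bash
python3 - <<'E'
from h import *
s=sense();print(s['position'],s['contact_force'],s['grip_width'])
im,c=snap('wrist','w4.png')
u,v=proj(c,[408,-302.7,30]);u,v=int(u),int(v);print(u,v)
d=cv2.inRange(im,(0,0,0),(60,60,60))[v-25:v+25,u-25:u+25]
for b in blobs(d,10): b=b+np.array([u-25,v-25]); print('dot',rect(c,b.astype(np.int32),30))
for b in blobs(mask(im,'red',120,50)): print(rect(c,b,6))
cv2.imwrite('pics/w4c.png',cv2.cvtColor(im[v-100:v+60,u-100:u+100],cv2.COLOR_RGB2BGR))
E
```

```text
[ 408.76482371 -303.73825691  174.08878442] [-0.66683914  0.38403908  0.11965061] 85.50151254852071
318 215
dot [ 406.4 -301.8    6.9    7.1    5.3]
[ 407.4 -302.5   89.5   89.9   18.5]
```

View pics/w4c.png

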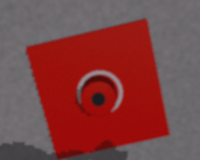

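The cap stands in its circle, about 1 mm off centre. Back to the stack for the motor.

jog_arm([
  {"xyz": [0.04,0.016,0.01],"rot": [0,0,0],"gripper": 0},
  {"xyz": [0.09,0.036,0.03],"rot": [0,0,0],"gripper": 0},
  {"xyz": [0.14,0.056,0.03],"rot": [0,0,0],"gripper": 0},
  {"xyz": [0.19,0.076,0.03],"rot": [0,0,0],"gripper": 0},
  {"xyz": [0.234,0.093,0.03],"rot": [0,0,0],"gripper": 0},
  {"xyz": [0.234,0.093,0.03],"rot": [0,0,0],"gripper": 0},
  {"xyz": [0.234,0.093,0.03],"rot": [0,0,0],"gripper": 0},
  {"xyz": [0.234,0.093,0.03],"rot": [0,0,0],"gripper": 0},
])

```text
t: 9.18
position: [639.3, -209.6, 200.2]
tool_rot: [-179.9, -0.0, 95.3]
contact_force: [0.1, 0.5, -0.2]
grip_width: 85.0
gripper_force: 0.0
```

```bash
python3 - <<'E'
from h import *
s=sense();print(s['position'])
im,c=snap('wrist','w5.png')
for k,z in (('yellow',121),('green',81),('blue',47)):
    for b in blobs(mask(im,k,120,50),100):
        (u,v),r=cv2.minEnclosingCircle(b); print(k,z,int(u),int(v),rect(c,b,z).tolist())
E
```

```text
[ 639.25636199 -209.60167278  200.15807664]
yellow 121 322 241 [640.1, -209.0, 39.8, 40.0, 5.9]
green 81 315 225 [627.0, -201.0, 60.6, 31.1, 47.4]
green 81 358 227 [665.1, -206.8, 3.7, 30.4, 10.5]
blue 47 271 199 [603.2, -202.1, 56.7, 50.4, 74.6]
blue 47 363 232 [671.4, -220.6, 56.6, 44.9, 74.8]
```

jog_arm([
  {"xyz": [0,0,-0.04],"rot": [0,0,0.008],"gripper": 0},
  {"xyz": [0,0,-0.08],"rot": [0,0,0.008],"gripper": 0},
  {"xyz": [0,0,-0.1],"rot": [0,0,0.008],"gripper": 0},
  {"xyz": [0,0,-0.108],"rot": [0,0,0.008],"gripper": 60},
  {"xyz": [0,0,-0.108],"rot": [0,0,0.008],"gripper": 100},
  {"xyz": [0,0,-0.108],"rot": [0,0,0.008],"gripper": 255},
  {"xyz": [0,0,-0.108],"rot": [0,0,0.008],"gripper": 255},
  {"xyz": [0,0,-0.108],"rot": [0,0,0.008],"gripper": 255},
], force=50)

```text
t: 10.22
position: [642.4, -209.8, 95.3]
tool_rot: [179.8, 0.1, 95.8]
contact_force: [0.4, 0.1, 5.2]
grip_width: 39.0
gripper_force: 52.2
```

jog_arm([
  {"xyz": [0,0,0],"rot": [0,0,0],"gripper": 255},
  {"xyz": [0,0,0],"rot": [0,0,0],"gripper": 255},
  {"xyz": [0,0,0],"rot": [0,0,0],"gripper": 255},
])

```text
t: 10.6
position: [642.4, -209.7, 95.3]
tool_rot: [179.8, 0.1, 95.9]
contact_force: [-0.4, 0.2, 6.0]
grip_width: 38.6
gripper_force: 52.3
```

jog_arm([
  {"xyz": [0,0,0.01],"rot": [0,0,0],"gripper": 255},
  {"xyz": [0,0,0.035],"rot": [0,0,0],"gripper": 255},
  {"xyz": [-0.015,0.02,0.06],"rot": [0,0,0.04],"gripper": 255},
  {"xyz": [-0.037,0.055,0.06],"rot": [0,0,0.08],"gripper": 255},
  {"xyz": [-0.06,0.09,0.06],"rot": [0,0,0.12],"gripper": 255},
  {"xyz": [-0.083,0.125,0.06],"rot": [0,0,0.16],"gripper": 255},
  {"xyz": [-0.107,0.16,0.05],"rot": [0,0,0.2],"gripper": 255},
  {"xyz": [-0.13,0.195,0.02],"rot": [0,0,0.2],"gripper": 255},
])

```text
t: 11.6
position: [511.5, -13.1, 114.3]
tool_rot: [179.8, 0.1, 107.3]
contact_force: [0.5, 0.5, -2.9]
grip_width: 39.2
gripper_force: 51.6
```

jog_arm([
  {"xyz": [-0.016,0.024,-0.02],"rot": [0,0,0],"gripper": 255},
  {"xyz": [-0.016,0.024,-0.05],"rot": [0,0,0],"gripper": 255},
  {"xyz": [-0.016,0.024,-0.06],"rot": [0,0,0],"gripper": 255},
  {"xyz": [-0.016,0.024,-0.06],"rot": [0,0,0],"gripper": 255},
  {"xyz": [-0.016,0.024,-0.06],"rot": [0,0,0],"gripper": 255},
])

```text
t: 12.22
position: [496.2, 9.4, 54.3]
tool_rot: [179.9, 0.0, 107.3]
contact_force: [-0.2, 0.0, -1.6]
grip_width: 39.0
gripper_force: 51.3
```

```bash
python3 - <<'E'
from h import *
s=sense();print(s['position'],s['tool_rot'],s['contact_force'],s['grip_width'])
im,c=snap('wrist','w6.png')
print([tuple(np.round(proj(c,[495.4,9.6,z]))) for z in (6,81)])
for b in blobs(mask(im,'yellow',120,50),100): print(rect(c,b,6),rect(c,b,81))
E
```

```text
[496.23696223   9.44397428  54.25913032] [1.79890384e+02 4.26395949e-02 1.07267167e+02] [-0.21986727  0.03347367 -1.60402341] 38.993346801668416
[(np.float64(319.0), np.float64(266.0)), (np.float64(318.0), np.float64(352.0))]
[490.6  22.4  99.   75.5  17.2] [484.3  44.3  60.1  45.8  17.2]
[504.4 -16.2  60.6  23.5  17.2] [492.6  20.9  36.8  14.3  17.2]
[490.4  23.1  43.   16.6  17.2] [484.2  44.7  26.1  10.1  17.2]
```

View pics/w6.png

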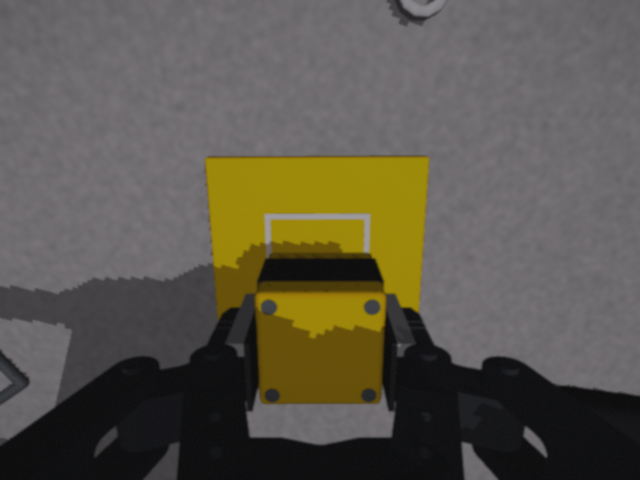

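The motor hangs square over the yellow pad, with its holes centred at about (320.5,351.5). The outline's far edge runs (265–370, 214). Computing the offset.

```bash
python3 - <<'E'
from h import *
c=get_calibration('wrist'); d=np.array([-0.296,0.955])
print(onz(c,317.5,213.5,6)[:2]-23*d, onz(c,317,156.5,6)[:2]-50*d)
H_=[onz(c,u,v,81.5)[:2] for u,v in((269,307),(372,307),(272,396),(369,396))];print(np.mean(H_,0),sense()['position'])
E
```

```text
[494.21854716  12.02656724] [494.36573944  10.91124939]
[496.18382121   9.63661907] [496.34205758   9.45558486  54.40953614]
```

jog_arm([
  {"xyz": [-0.0015,0.0012,-0.015],"rot": [0,0,0],"gripper": 255},
  {"xyz": [-0.0015,0.0012,-0.025],"rot": [0,0,0],"gripper": 255},
  {"xyz": [-0.0015,0.0012,-0.03],"rot": [0,0,0],"gripper": 255},
  {"xyz": [-0.0015,0.0012,-0.033],"rot": [0,0,0],"gripper": 255},
  {"xyz": [-0.0015,0.0012,-0.035],"rot": [0,0,0],"gripper": 255},
  {"xyz": [-0.0015,0.0012,-0.035],"rot": [0,0,0],"gripper": 255},
  {"xyz": [-0.0015,0.0012,-0.035],"rot": [0,0,0],"gripper": 255},
])

```text
t: 13.15
position: [492.8, 11.1, 20.2]
tool_rot: [-179.8, -0.1, 107.3]
contact_force: [-7.3, 0.4, 16.5]
grip_width: 39.5
gripper_force: 53.6
```

jog_arm([
  {"xyz": [0.0005,0,0.0015],"rot": [0,0,0],"gripper": 255},
  {"xyz": [0.0005,0,0.0015],"rot": [0,0,0],"gripper": 255},
  {"xyz": [0.0005,0,0.0015],"rot": [0,0,0],"gripper": 110},
  {"xyz": [0.0005,0,0.0015],"rot": [0,0,0],"gripper": 60},
  {"xyz": [0.0005,0,0.0015],"rot": [0,0,0],"gripper": 40},
  {"xyz": [0,0,0.03],"rot": [0,0,0],"gripper": 30},
  {"xyz": [0,0,0.08],"rot": [0,0,0],"gripper": 0},
  {"xyz": [0,0,0.13],"rot": [0,0,0],"gripper": 0},
])

```text
t: 14.15
position: [492.9, 11.1, 149.1]
tool_rot: [-179.9, -0.0, 107.3]
contact_force: [0.3, -0.3, -0.5]
grip_width: 85.4
gripper_force: 0.0
```

jog_arm([
  {"xyz": [0.0,0,0.04],"rot": [0,0,0],"gripper": 0},
  {"xyz": [0.0,0,0.05],"rot": [0,0,0],"gripper": 0},
  {"xyz": [0.0,0,0.05],"rot": [0,0,0],"gripper": 0},
])

```text
t: 14.52
position: [493.5, 11.1, 198.2]
tool_rot: [180.0, 0.0, 107.3]
contact_force: [-0.0, 0.5, -0.7]
grip_width: 85.5
gripper_force: 0.0
```

```bash
python3 - <<'E'
from h import *
s=sense();print(s['position'],s['tool_rot'])
im,c=snap('wrist','w7.png')
u,v=proj(c,[494.7,10.8,46]);u,v=int(u),int(v);print(u,v)
for b in blobs(mask(im,'yellow',120,50),100): print(rect(c,b,6),rect(c,b,46))
cv2.imwrite('pics/w7c.png',cv2.resize(cv2.cvtColor(im[v-110:v+90,u-130:u+130],cv2.COLOR_RGB2BGR),None,fx=2,fy=2))
E
```

```text
[493.45718778  11.06781873 198.21218427] [1.79970865e+02 1.10313378e-02 1.07305044e+02]
321 216
[494.2  10.7  99.3  98.7  17.3] [491.5  18.9  87.4  86.9  17.3]
```

View pics/w7c.png

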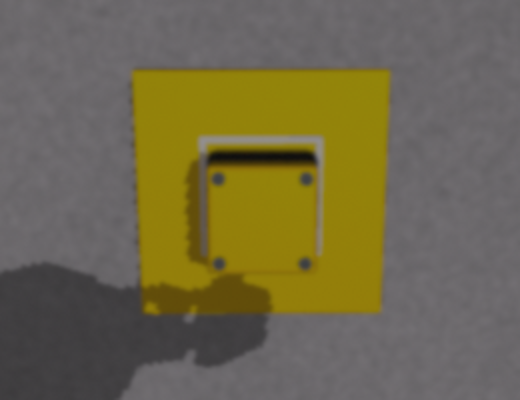

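The motor is square and centred in its outline, within 1 mm. Moving to the gearbox, turning to yaw 165.

jog_arm([
  {"xyz": [0.024,-0.037,0.01],"rot": [0,0,0.15],"gripper": 0},
  {"xyz": [0.048,-0.074,0.02],"rot": [0,0,0.3],"gripper": 0},
  {"xyz": [0.072,-0.11,0.02],"rot": [0,0,0.45],"gripper": 0},
  {"xyz": [0.097,-0.148,0.02],"rot": [0,0,0.6],"gripper": 0},
  {"xyz": [0.121,-0.185,0.02],"rot": [0,0,0.75],"gripper": 0},
  {"xyz": [0.145,-0.222,0.02],"rot": [0,0,0.9],"gripper": 0},
  {"xyz": [0.145,-0.222,0.02],"rot": [0,0,1.007],"gripper": 0},
  {"xyz": [0.145,-0.222,0.02],"rot": [0,0,1.007],"gripper": 0},
])

```text
t: 15.58
position: [636.9, -210.9, 214.5]
tool_rot: [180.0, -0.3, 164.9]
contact_force: [-0.4, -0.5, -0.3]
grip_width: 85.5
gripper_force: 0.0
```

jog_arm([
  {"xyz": [0.0,0,0],"rot": [0,0,0],"gripper": 0},
  {"xyz": [0.0,0,0],"rot": [0,0,0],"gripper": 0},
])

```text
t: 15.82
position: [638.0, -210.3, 217.7]
tool_rot: [180.0, -0.1, 165.0]
contact_force: [0.1, -0.0, 0.5]
grip_width: 85.4
gripper_force: 0.0
```

```bash
python3 - <<'E'
from h import *
s=sense();print(s['position'],s['tool_rot'])
im,c=snap('wrist','w8.png')
for k,z in (('green',81),('blue',47)):
    for b in blobs(mask(im,k,120,50),100):
        (u,v),r=cv2.minEnclosingCircle(b); print(k,z,int(u),int(v),rect(c,b,z).tolist())
E
```

```text
[ 638.02773597 -210.2513166   217.69874904] [ 1.79993633e+02 -5.96198728e-02  1.64993181e+02]
green 81 317 219 [637.2, -212.4, 60.2, 59.6, 79.8]
blue 47 317 157 [599.9, -203.0, 54.9, 46.9, 76.3]
blue 47 317 263 [679.8, -224.5, 55.1, 25.7, 73.8]
blue 47 572 233 [705.1, -29.5, 7.2, 23.8, 8.5]
```

View pics/w8.png

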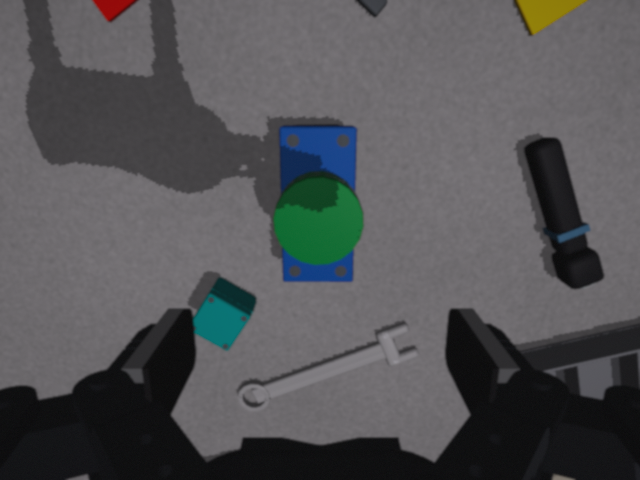

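The gearbox top is at (318,219) and the plate lies lengthwise in the image. The torch and the turquoise block are clear of the fingers. Descending and gripping.

jog_arm([
  {"xyz": [-0.001,-0.0015,-0.045],"rot": [0,0,0],"gripper": 0},
  {"xyz": [-0.001,-0.0015,-0.09],"rot": [0,0,0],"gripper": 0},
  {"xyz": [-0.001,-0.0015,-0.125],"rot": [0,0,0],"gripper": 0},
  {"xyz": [-0.001,-0.0015,-0.15],"rot": [0,0,0],"gripper": 0},
  {"xyz": [-0.001,-0.0015,-0.16],"rot": [0,0,0],"gripper": 0},
  {"xyz": [-0.001,-0.0015,-0.16],"rot": [0,0,0],"gripper": 0},
  {"xyz": [-0.001,-0.0015,-0.16],"rot": [0,0,0],"gripper": 40},
  {"xyz": [-0.001,-0.0015,-0.16],"rot": [0,0,0],"gripper": 70},
], force=60)

```text
t: 16.88
position: [638.9, -212.5, 60.2]
tool_rot: [180.0, 0.2, 165.0]
contact_force: [1.3, 1.8, 2.0]
grip_width: 62.2
gripper_force: 0.6
```

jog_arm([
  {"xyz": [0,0,0],"rot": [0,0,0],"gripper": 255},
  {"xyz": [0,0,0],"rot": [0,0,0],"gripper": 255},
  {"xyz": [0,0,0],"rot": [0,0,0],"gripper": 255},
  {"xyz": [0,0,0],"rot": [0,0,0],"gripper": 255},
])

```text
t: 17.38
position: [639.1, -212.6, 60.9]
tool_rot: [180.0, 0.2, 165.0]
contact_force: [-1.7, 1.7, 4.8]
grip_width: 59.9
gripper_force: 65.6
```

jog_arm([
  {"xyz": [0,0,0.01],"rot": [0,0,0],"gripper": 255},
  {"xyz": [0,0,0.035],"rot": [0,0,0],"gripper": 255},
  {"xyz": [-0.005,0.012,0.06],"rot": [0,0,0],"gripper": 255},
  {"xyz": [-0.015,0.037,0.08],"rot": [0,0,0],"gripper": 255},
  {"xyz": [-0.03,0.073,0.08],"rot": [0,0,0],"gripper": 255},
  {"xyz": [-0.046,0.11,0.08],"rot": [0,0,0],"gripper": 255},
  {"xyz": [-0.061,0.147,0.08],"rot": [0,0,0],"gripper": 255},
  {"xyz": [-0.076,0.183,0.08],"rot": [0,0,0],"gripper": 255},
])

```text
t: 18.38
position: [560.2, -28.4, 138.0]
tool_rot: [-180.0, -0.0, 165.0]
contact_force: [0.2, 0.7, -3.0]
grip_width: 59.9
gripper_force: 65.5
```

jog_arm([
  {"xyz": [-0.015,0.037,0],"rot": [0,0,0],"gripper": 255},
  {"xyz": [-0.03,0.073,0],"rot": [0,0,0],"gripper": 255},
  {"xyz": [-0.046,0.11,0],"rot": [0,0,0],"gripper": 255},
  {"xyz": [-0.061,0.147,0],"rot": [0,0,0],"gripper": 255},
  {"xyz": [-0.076,0.183,0],"rot": [0,0,0],"gripper": 255},
  {"xyz": [-0.091,0.22,0],"rot": [0,0,0],"gripper": 255},
  {"xyz": [-0.106,0.257,0],"rot": [0,0,0],"gripper": 255},
  {"xyz": [-0.121,0.293,0],"rot": [0,0,0],"gripper": 255},
])

```text
t: 19.38
position: [439.5, 264.3, 138.2]
tool_rot: [-180.0, -0.0, 165.0]
contact_force: [0.3, 0.4, -3.3]
grip_width: 59.9
gripper_force: 65.5
```

jog_arm([
  {"xyz": [-0.011,0.027,-0.02],"rot": [0,0,0],"gripper": 255},
  {"xyz": [-0.011,0.027,-0.05],"rot": [0,0,0],"gripper": 255},
  {"xyz": [-0.011,0.027,-0.07],"rot": [0,0,0],"gripper": 255},
  {"xyz": [-0.011,0.027,-0.08],"rot": [0,0,0],"gripper": 255},
  {"xyz": [-0.011,0.027,-0.08],"rot": [0,0,0],"gripper": 255},
  {"xyz": [-0.011,0.027,-0.08],"rot": [0,0,0],"gripper": 255},
])

```text
t: 20.12
position: [430.3, 290.8, 59.2]
tool_rot: [179.9, 0.1, 165.0]
contact_force: [1.2, -0.1, -2.6]
grip_width: 59.6
gripper_force: 65.6
```

```bash
python3 - <<'E'
from h import *
s=sense();print(s['position'],s['tool_rot'],s['contact_force'],s['grip_width'])
im,c=snap('wrist','w9.png')
print([tuple(np.round(proj(c,[429.4,290.6,z]))) for z in (6,81)])
E
```

```text
[430.32968776 290.82273594  59.15862622] [1.79930416e+02 7.62189729e-02 1.64982939e+02] [ 1.15288092 -0.10271038 -2.60195444] 59.55191582386799
[(np.float64(320.0), np.float64(262.0)), (np.float64(320.0), np.float64(343.0))]
```

View pics/w9.png

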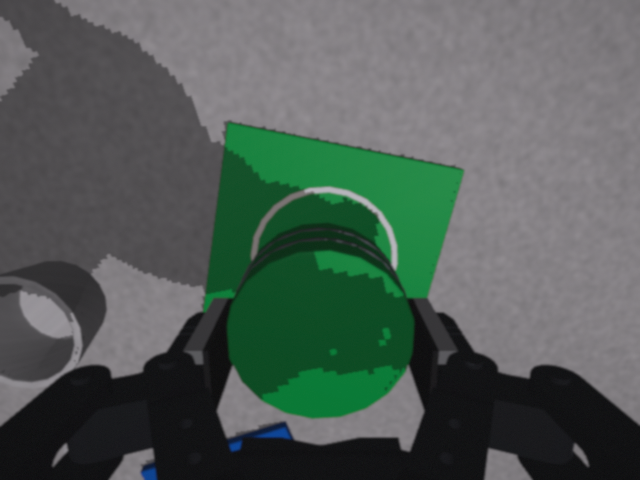

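The gearbox is held over the green pad, with the circle spanning u 252–398, top at v≈187. The screw cup at (45,320) is clear. Computing offsets.

```bash
python3 - <<'E'
from h import *
c=get_calibration('wrist'); 
R=np.array(c['R']); r=R[0,:2]/np.linalg.norm(R[0,:2]); dn=R[1,:2]/np.linalg.norm(R[1,:2])
im=cv2.cvtColor(cv2.imread('pics/w9.png'),cv2.COLOR_BGR2RGB)
h=cv2.cvtColor(im,cv2.COLOR_RGB2HSV); m=cv2.inRange(h,(0,0,70),(180,90,255)); m[:, :245]=0; m[:,402:]=0; m[:180]=0; m[265:]=0
ys,xs=np.nonzero(m); P=np.array([onz(c,u,v,6)[:2] for u,v in zip(xs,ys)])
A=np.c_[2*P,np.ones(len(P))]; s=np.linalg.lstsq(A,(P**2).sum(1),rcond=None)[0]; print('circle',s[:2],np.sqrt(s[2]+s[:2]@s[:2]),len(P))
b=blobs(mask(im,'green',120,50),200)[0]
pad=np.array([onz(c,u,v,6)[:2] for u,v in((227,121),(463,168))]); print('far edge',pad,np.linalg.norm(pad[1]-pad[0]))
e=(pad[1]-pad[0])/np.linalg.norm(pad[1]-pad[0]); n=np.array([-e[1],e[0]]); n=n if n@dn>0 else -n; print('padc',pad.mean(0)+55*n)
# gearbox bottom arc
pts=[]
mm=mask(im,'green',120,30)
for u in range(245,396,5):
    col=np.nonzero(mm[360:440,u])[0]
    if len(col): pts.append(onz(c,u,360+col.max()+.5,81)[:2])
P=np.array(pts);A=np.c_[2*P,np.ones(len(P))]; s=np.linalg.lstsq(A,(P**2).sum(1),rcond=None)[0]; print('gear',s[:2],np.sqrt(s[2]+s[:2]@s[:2]))
E
```

```text
circle [428.07416679 292.79643626] 34.070491307530794 1608
far edge [[354.53666167 268.0017215 ]
 [402.19939311 365.53319897]] 108.5547100172872
padc [427.78302984 292.61880533]
gear [428.72250218 290.87298557] 29.200497469900817
```

jog_arm([
  {"xyz": [-0.0012,0.0019,-0.015],"rot": [0,0,0],"gripper": 255},
  {"xyz": [-0.0012,0.0019,-0.028],"rot": [0,0,0],"gripper": 255},
  {"xyz": [-0.0012,0.0019,-0.034],"rot": [0,0,0],"gripper": 255},
  {"xyz": [-0.0012,0.0019,-0.037],"rot": [0,0,0],"gripper": 255},
  {"xyz": [-0.0012,0.0019,-0.039],"rot": [0,0,0],"gripper": 255},
  {"xyz": [-0.0012,0.0019,-0.04],"rot": [0,0,0],"gripper": 255},
  {"xyz": [-0.0012,0.0019,-0.04],"rot": [0,0,0],"gripper": 255},
  {"xyz": [-0.0012,0.0019,-0.04],"rot": [0,0,0],"gripper": 255},
])

```text
t: 21.18
position: [427.8, 292.3, 19.8]
tool_rot: [-179.9, -0.1, 165.0]
contact_force: [-4.4, -3.0, 8.2]
grip_width: 59.6
gripper_force: 67.0
```

jog_arm([
  {"xyz": [0,0,0.001],"rot": [0,0,0],"gripper": 255},
  {"xyz": [0,0,0.001],"rot": [0,0,0],"gripper": 50},
  {"xyz": [0,0,0.001],"rot": [0,0,0],"gripper": 20},
  {"xyz": [0,0,0.001],"rot": [0,0,0],"gripper": 10},
  {"xyz": [0,0,0.001],"rot": [0,0,0],"gripper": 10},
  {"xyz": [0,0,0.03],"rot": [0,0,0],"gripper": 10},
  {"xyz": [0,0,0.08],"rot": [0,0,0],"gripper": 0},
  {"xyz": [0,0,0.13],"rot": [0,0,0],"gripper": 0},
])

```text
t: 22.18
position: [427.8, 292.2, 149.1]
tool_rot: [-180.0, -0.0, 165.0]
contact_force: [0.4, 0.6, 0.3]
grip_width: 85.4
gripper_force: 0.0
```

jog_arm([
  {"xyz": [0.0,0,0.05],"rot": [0,0,0],"gripper": 0},
  {"xyz": [0.0,0,0.07],"rot": [0,0,0],"gripper": 0},
  {"xyz": [0.0,0,0.07],"rot": [0,0,0],"gripper": 0},
  {"xyz": [0.0,0,0.07],"rot": [0,0,0],"gripper": 0},
])

```text
t: 22.68
position: [427.3, 291.9, 216.8]
tool_rot: [-179.9, -0.1, 165.0]
contact_force: [-1.2, 0.0, -1.5]
grip_width: 85.6
gripper_force: 0.0
```

```bash
python3 - <<'E'
from h import *
s=sense();print(s['position'],s['tool_rot'],s['contact_force'])
im,c=snap('wrist','w10.png')
u,v=proj(c,[428,292.7,40]);u,v=int(u),int(v);print(u,v)
for b in blobs(mask(im,'green',120,40),100): print(rect(c,b,6))
cv2.imwrite('pics/w10c.png',cv2.resize(cv2.cvtColor(im[v-110:v+90,u-130:u+130],cv2.COLOR_RGB2BGR),None,fx=2,fy=2))
E
```

```text
[427.34146746 291.93127774 216.84681959] [-1.79902456e+02 -9.98901788e-02  1.64999170e+02] [-1.22958643  0.0223082  -1.47883293]
322 209
[427.6 292.5 108.7 108.6  63.9]
```

View pics/w10c.png

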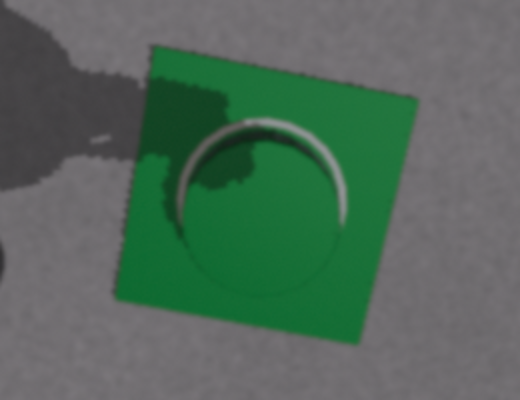

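The gearbox is in its circle, about 1 mm off. Going back for the plate.

jog_arm([
  {"xyz": [0.023,-0.055,0],"rot": [0,0,0],"gripper": 0},
  {"xyz": [0.046,-0.11,0],"rot": [0,0,0],"gripper": 0},
  {"xyz": [0.069,-0.165,0],"rot": [0,0,0],"gripper": 0},
  {"xyz": [0.091,-0.22,0],"rot": [0,0,0],"gripper": 0},
  {"xyz": [0.114,-0.275,0],"rot": [0,0,0],"gripper": 0},
  {"xyz": [0.137,-0.33,0],"rot": [0,0,0],"gripper": 0},
  {"xyz": [0.16,-0.385,0],"rot": [0,0,0],"gripper": 0},
  {"xyz": [0.183,-0.44,-0.02],"rot": [0,0,0],"gripper": 0},
])

```text
t: 23.72
position: [612.2, -149.3, 197.9]
tool_rot: [180.0, 0.1, 165.0]
contact_force: [1.3, -0.3, 1.2]
grip_width: 85.4
gripper_force: 0.0
```

jog_arm([
  {"xyz": [0.02,-0.05,-0.04],"rot": [0,0,0],"gripper": 0},
  {"xyz": [0.026,-0.065,-0.05],"rot": [0,0,0],"gripper": 0},
  {"xyz": [0.026,-0.065,-0.05],"rot": [0,0,0],"gripper": 0},
  {"xyz": [0.026,-0.065,-0.05],"rot": [0,0,0],"gripper": 0},
])

```text
t: 24.22
position: [637.1, -210.8, 148.8]
tool_rot: [180.0, -0.0, 165.0]
contact_force: [-0.0, 0.0, 0.4]
grip_width: 85.5
gripper_force: 0.0
```

```bash
python3 - <<'E'
from h import *
s=sense();print(s['position'],s['tool_rot'])
im,c=snap('wrist','w11.png')
for b in blobs(mask(im,'blue',120,40),100): print(rect(c,b,47))
E
```

```text
[ 637.0886124  -210.77597681  148.77933935] [ 1.79956508e+02 -1.72712901e-02  1.65047256e+02]
[ 634.7 -212.2   55.   119.3   74.8]
[703.  -36.1   7.4  16.7   4.3]
```

jog_arm([
  {"xyz": [-0.001,0,-0.045],"rot": [0,0,0],"gripper": 0},
  {"xyz": [-0.001,0,-0.085],"rot": [0,0,0],"gripper": 0},
  {"xyz": [-0.001,0,-0.11],"rot": [0,0,0],"gripper": 0},
  {"xyz": [-0.001,0,-0.121],"rot": [0,0,0],"gripper": 0},
  {"xyz": [-0.001,0,-0.121],"rot": [0,0,0],"gripper": 0},
  {"xyz": [-0.001,0,-0.121],"rot": [0,0,0],"gripper": 50},
  {"xyz": [-0.001,0,-0.121],"rot": [0,0,0],"gripper": 80},
  {"xyz": [-0.001,0,-0.121],"rot": [0,0,0],"gripper": 255},
], force=80)

```text
t: 25.28
position: [637.5, -212.7, 29.6]
tool_rot: [-180.0, 0.2, 165.0]
contact_force: [-0.8, 1.0, 5.9]
grip_width: 53.9
gripper_force: 86.2
```

jog_arm([
  {"xyz": [0,0,0],"rot": [0,0,0],"gripper": 255},
  {"xyz": [0,0,0],"rot": [0,0,0],"gripper": 255},
  {"xyz": [0,0,0],"rot": [0,0,0],"gripper": 255},
  {"xyz": [0,0,0.004],"rot": [0,0,0],"gripper": 255},
  {"xyz": [0,0,0.015],"rot": [0,0,0],"gripper": 255},
  {"xyz": [0,0,0.03],"rot": [0,0,0],"gripper": 255},
  {"xyz": [0,0,0.03],"rot": [0,0,0],"gripper": 255},
  {"xyz": [0,0,0.03],"rot": [0,0,0],"gripper": 255},
])

```text
t: 26.28
position: [636.2, -212.2, 57.7]
tool_rot: [-180.0, 0.0, 165.0]
contact_force: [0.4, 0.2, -2.6]
grip_width: 54.3
gripper_force: 85.2
```

```bash
python3 - <<'E'
from h import *
s=sense();print(s['position'],s['tool_rot'],s['contact_force'],s['torque'])
im,c=snap('side','s1.png')
u,v=map(int,proj(c,[636,-212,60]))
cv2.imwrite('pics/s1c.png',cv2.resize(cv2.cvtColor(im[v-70:v+50,u-80:u+80],cv2.COLOR_RGB2BGR),None,fx=4,fy=4,interpolation=2))
E
```

```text
[ 636.16194736 -212.24249979   57.67578016] [-1.79996260e+02  1.87863866e-02  1.65001897e+02] [ 0.36818415  0.2371584  -2.60213636] [0.02122668 0.0288941  0.01089036]
```

View pics/s1c.png

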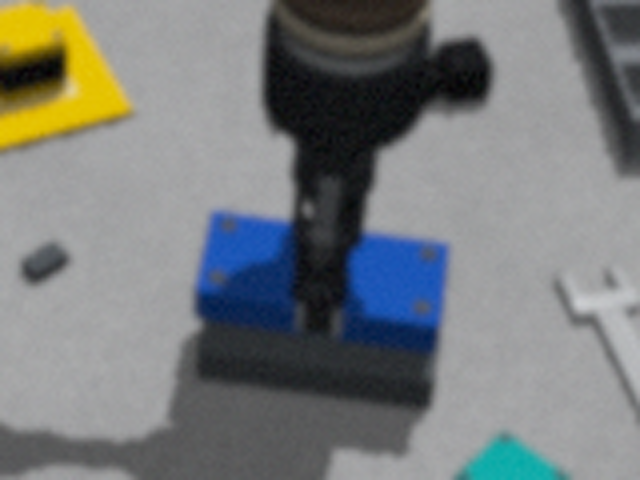

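The side view shows the plate held level and clear of the stand, at about (320,280) in the crop. Carrying it high over the torch's end to the blue pad.

jog_arm([
  {"xyz": [0,0,0.03],"rot": [0,0,0],"gripper": 255},
  {"xyz": [-0.001,0.01,0.06],"rot": [0,0,0],"gripper": 255},
  {"xyz": [-0.004,0.04,0.07],"rot": [0,0,0.04],"gripper": 255},
  {"xyz": [-0.008,0.08,0.07],"rot": [0,0,0.08],"gripper": 255},
  {"xyz": [-0.012,0.12,0.07],"rot": [0,0,0.12],"gripper": 255},
  {"xyz": [-0.016,0.16,0.07],"rot": [0,0,0.16],"gripper": 255},
  {"xyz": [-0.02,0.2,0.07],"rot": [0,0,0.2],"gripper": 255},
  {"xyz": [-0.024,0.24,0.07],"rot": [0,0,0.24],"gripper": 255},
])

```text
t: 27.32
position: [611.3, 29.1, 126.7]
tool_rot: [180.0, -0.1, 178.8]
contact_force: [-0.3, 0.3, -2.5]
grip_width: 54.2
gripper_force: 85.3
```

jog_arm([
  {"xyz": [-0.004,0.04,0],"rot": [0,0,0.04],"gripper": 255},
  {"xyz": [-0.008,0.08,0],"rot": [0,0,0.08],"gripper": 255},
  {"xyz": [-0.012,0.12,0],"rot": [0,0,0.116],"gripper": 255},
  {"xyz": [-0.015,0.16,0],"rot": [0,0,0.116],"gripper": 255},
  {"xyz": [-0.016,0.181,-0.02],"rot": [0,0,0.116],"gripper": 255},
  {"xyz": [-0.016,0.181,-0.04],"rot": [0,0,0.116],"gripper": 255},
  {"xyz": [-0.016,0.181,-0.04],"rot": [0,0,0.116],"gripper": 255},
  {"xyz": [-0.016,0.181,-0.04],"rot": [0,0,0.116],"gripper": 255},
])

```text
t: 28.32
position: [596.0, 207.3, 86.6]
tool_rot: [-180.0, -0.1, -174.7]
contact_force: [1.1, 0.5, -2.5]
grip_width: 54.2
gripper_force: 85.3
```

```bash
python3 - <<'E'
from h import *
s=sense();print(s['position'],s['tool_rot'],s['contact_force'],s['grip_width'])
im,c=snap('wrist','w12.png')
print([tuple(np.round(proj(c,[596.2,208.3,z]))) for z in (6,105)])
E
```

```text
[596.01208946 207.31761204  86.60387541] [-1.79962059e+02 -7.51549125e-02 -1.74687321e+02] [ 1.09766955  0.52828135 -2.49947749] 54.2436483037735
[(np.float64(323.0), np.float64(248.0)), (np.float64(325.0), np.float64(341.0))]
```

View pics/w12.png

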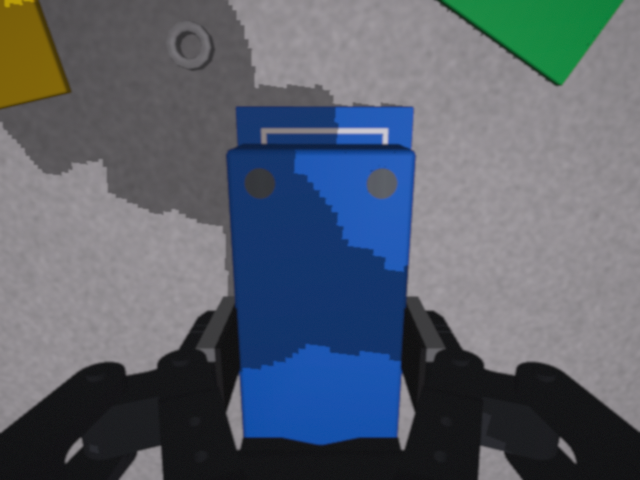

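The plate is over the blue pad. The plate's near end has top corners at (228,152) and (414,152), the outline's end corners are at (261,128) and (389,128), and the pad corners are at (237,106) and (414,106). Working out the correction.

```bash
python3 - <<'E'
from h import *
c=get_calibration('wrist'); dn=np.array(c['R'])[1,:2]
def f(a,b,z,L,n):
    P=np.array([onz(c,*a,z)[:2],onz(c,*b,z)[:2]]); e=P[1]-P[0]; w=np.linalg.norm(e); e/=w
    m=np.array([-e[1],e[0]]); m=m if m@dn>0 else -m
    print(n,'w',w,'centre',P.mean(0)+L*m,'yaw',np.degrees(np.arctan2(m[1],m[0])))
f((236.5,106),(414,106),6,75,'pad'); f((260.5,127.5),(389,127.5),6,63,'outline'); f((227.5,152),(415,152),104,60,'plate')
im=cv2.cvtColor(cv2.imread('pics/w12.png'),cv2.COLOR_BGR2RGB)
P=np.array([onz(c,u,v,104)[:2] for u,v in((259.5,183.5),(382,183.5))]);print('holes',P.mean(0),P[1]-P[0])
E
```

```text
pad w 89.10904285626827 centre [597.22379858 209.43981723] yaw 5.291606635127401
outline w 65.40730565719078 centre [595.71343766 209.09318991] yaw 5.296430731091147
plate w 54.51919535812745 centre [596.07892353 207.27146768] yaw 5.30209416020526
holes [545.52221093 202.4418521 ] [-3.36583894 36.21632649]
```

jog_arm([
  {"xyz": [0.0005,0.002,-0.025],"rot": [0,0,0],"gripper": 255},
  {"xyz": [0.0005,0.002,-0.045],"rot": [0,0,0],"gripper": 255},
  {"xyz": [0.0005,0.002,-0.06],"rot": [0,0,0],"gripper": 255},
  {"xyz": [0.0005,0.002,-0.068],"rot": [0,0,0],"gripper": 255},
  {"xyz": [0.0005,0.002,-0.072],"rot": [0,0,0],"gripper": 255},
  {"xyz": [0.0005,0.002,-0.074],"rot": [0,0,0],"gripper": 255},
  {"xyz": [0.0005,0.002,-0.075],"rot": [0,0,0],"gripper": 255},
  {"xyz": [0.0005,0.002,-0.075],"rot": [0,0,0],"gripper": 255},
])

```text
t: 29.38
position: [596.9, 210.9, 12.8]
tool_rot: [180.0, 0.0, -174.6]
contact_force: [-0.8, 0.5, -3.5]
grip_width: 53.8
gripper_force: 85.4
```

jog_arm([
  {"xyz": [0,0,-0.001],"rot": [0,0,0],"gripper": 255},
  {"xyz": [0,0,-0.002],"rot": [0,0,0],"gripper": 255},
  {"xyz": [0,0,-0.002],"rot": [0,0,0],"gripper": 255},
  {"xyz": [0,0,-0.002],"rot": [0,0,0],"gripper": 255},
])

```text
t: 29.88
position: [596.8, 210.9, 10.7]
tool_rot: [180.0, 0.0, -174.6]
contact_force: [-0.9, 0.2, 0.0]
grip_width: 53.9
gripper_force: 85.6
```

Contact is just starting, but the arm reads y 210.9, about 1.5 mm past target. Nudging it back and setting down.

jog_arm([
  {"xyz": [-0.0005,-0.0015,0.002],"rot": [0,0,0],"gripper": 255},
  {"xyz": [-0.0005,-0.0015,0.002],"rot": [0,0,0],"gripper": 255},
  {"xyz": [-0.0005,-0.0015,0],"rot": [0,0,0],"gripper": 255},
  {"xyz": [-0.0005,-0.0015,-0.0005],"rot": [0,0,0],"gripper": 255},
  {"xyz": [-0.0005,-0.0015,-0.0005],"rot": [0,0,0],"gripper": 255},
])

```text
t: 30.5
position: [596.3, 209.3, 10.6]
tool_rot: [-180.0, 0.0, -174.6]
contact_force: [-2.2, -1.6, 4.6]
grip_width: 54.2
gripper_force: 86.1
```

jog_arm([
  {"xyz": [0,0,0],"rot": [0,0,0],"gripper": 60},
  {"xyz": [0,0,0],"rot": [0,0,0],"gripper": 30},
  {"xyz": [0,0,0],"rot": [0,0,0],"gripper": 10},
  {"xyz": [0,0,0],"rot": [0,0,0],"gripper": 10},
  {"xyz": [0,0,0.02],"rot": [0,0,0],"gripper": 0},
  {"xyz": [0,0,0.06],"rot": [0,0,0],"gripper": 0},
  {"xyz": [-0.02,0,0.12],"rot": [0,0,0],"gripper": 0},
  {"xyz": [-0.05,0,0.18],"rot": [0,0,0],"gripper": 0},
])

```text
t: 31.5
position: [549.0, 209.4, 188.6]
tool_rot: [180.0, 0.2, -174.6]
contact_force: [-0.3, -0.1, 0.0]
grip_width: 85.2
gripper_force: 0.0
```

jog_arm([
  {"xyz": [-0.05,0,0.06],"rot": [0,0,0],"gripper": 0},
  {"xyz": [-0.08,0,0.1],"rot": [0,0,0],"gripper": 0},
  {"xyz": [-0.08,0,0.1],"rot": [0,0,0],"gripper": 0},
  {"xyz": [-0.08,0,0.1],"rot": [0,0,0],"gripper": 0},
])

```text
t: 32.0
position: [468.7, 209.4, 286.4]
tool_rot: [180.0, 0.2, -174.6]
contact_force: [-0.3, 0.1, -0.2]
grip_width: 85.3
gripper_force: 0.0
```

```bash
python3 - <<'E'
from h import *
print(sense()['position'],sense()['t'])
im,c=snap('wrist','w13.png')
u,v=map(int,proj(c,[596.3,209.2,28])); print(u,v)
im2,_=snap('top','t2.png')
a=cv2.cvtColor(im,cv2.COLOR_RGB2BGR); b=cv2.cvtColor(im2,cv2.COLOR_RGB2BGR)[150:350,150:490]
v0=max(0,v-100);u0=max(0,u-140)
a=cv2.resize(a[v0:v0+200,u0:u0+280],(560,400)); b=cv2.resize(b,None,fx=1,fy=1)
W=np.zeros((600,560,3),np.uint8); W[:400]=a; W[400:,:340]=b; cv2.imwrite('pics/end.png',W); print(u0,v0)
E
```

```text
[468.71507596 209.37029789 286.41612128] 32.0
309 310
169 210
```

View pics/end.png

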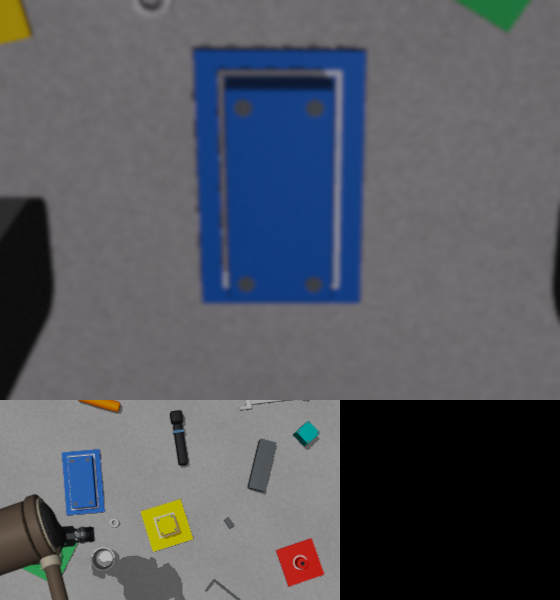

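The plate lies straight in its outline, with holes at (244,108), (315,108), (247,285) and (314,285) in the crop. The top view shows all four parts' pads as expected, with the torch and cup untouched. I'll run a final check on the plate centre and hand in if it's good.

```bash
python3 - <<'E'
from h import *
c=get_calibration('wrist')
p=np.mean([onz(c,169+u/2,210+v/2,28)[:2] for u,v in((244,108),(315,108),(247,285),(314,285))],0)
q=np.mean([onz(c,169+u/2,210+v/2,6)[:2] for u,v in((194,48),(367,49),(203,303),(359,303))],0)
print(p,q)
if np.abs(p-q).max()<2.5: print(finish_job())
E
```

```text
[592.41028211 208.0009784 ] [592.7315234  207.82798503]
the job is handed in; nothing more can be done
None
```

I moved the cap, motor, gearbox and plate in order onto their own pads, each measured within about 1–1.5 mm of its outline's centre, left the torch and screw cup untouched, and handed the job in at about 32 s.

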